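Lean a photo-strip frame between the cubby and the sliding stop

ROBOT

A 6-joint arm with a two-finger parallel gripper is mounted at the origin on the work surface. World frame = base frame: x ahead of the robot, y to its left, z up, the work surface at z = 0. Lengths are in m, angles in rad, forces in N, time in s.
With the tool pointing down it reaches from about 0.275 to 1 m from the base axis. Payload 8.4 kg.
Tool frame: the origin (TCP) lies on the centre line of the jaws, within the pads' length; the fingertips stand 17 mm ahead of it and the grasp point (between the pads) lies 2 mm behind it (bot.tcp_to_tips is the y of the fingertips in the tool frame, in m); y points along the fingers, z is the direction in which the jaws open and shut, and the axes are right-handed (so a half turn about y gives the same grasp; the last joint's range is limited). The gripper opens to 85 mm and grips with 20 to 120 N. Pads are 22 mm wide; open, the fingers measure 114 mm over their backs; the gripper's body (76 mm by 85 mm) begins 54 mm behind the grasp point. The pads swing forward as they close: fully open they stand 13 mm farther back than shut.
Start: joints at [1.171, 0.353, 1.633, -0, 1.155, -0.002], TCP at [0.242, 0.576, 0.248] pointing down, gripper open.
Joint ranges: [-2.63, 2.63], [-0.92, 2.1], [0.06, 2.66], [-1.3, 4.44], [0, 2.69], [-3.02, 3.02]. Speed limits (rad/s): [2.22, 2.22, 2.79, 3.14, 3.14, 3.14].

INTERFACE

Orientations are given as a unit quaternion [x, y, z, w].
In Python, from workcell import bot, hand, kinematics, get_obs, vision, hand_in gives the robot as it stands. The module is installed in compiled form; this text tells all that it offers. Calls block until the motion is done:
- bot.reach(position, orientation): joint-space move of the TCP to a pose.
- bot.servo_line(position, ori=None, velocity=0.15): straight line of the TCP; ori=None keeps the orientation; velocity is the mean speed in m/s.
- bot.goto_joints(angles): joint-space move.
- hand.move_gripper(opening, strength=None): finger opening in m; strength is the grip in N (None keeps the last); returns when the fingers have stopped.
- bot.dwell(seconds).
- kinematics.solve_ik(position, orientation): joint angles nearest the present ones, or None.
- get_obs(): the state.
- vision.read_camera(name): name is "scene" or "top"; returns a dict with "frame" (420x560x3 uint8, red, green, blue), "intrinsics" (3x3 intrinsics, pixels), "view" (4x4, takes a point from world to camera coordinates). Camera axes: x right, y down, z forward; pixel columns grow to the right and rows downward; lengths in m; the calibration is good to about 2 mm. A picture is of the moment at which its call begins. There is no depth.
A pose or a line that the arm cannot do raises bot.IKError and nothing moves.
- hand_in(): hands the job in, once; it reports no verdict.
The state is a dict: "time_s": time; "joint_pos": joint angles; "joint_vel": joint speeds; "joint_efforts": joint torques, N m; "position": TCP position; "orientation": TCP orientation; "wrist_force": force on the tool from outside, world axes, zero at the start; "ft_torque": the same for the moment, N m; "gripper_width": finger opening in m.
Only numpy, scipy, OpenCV 4.12 (cv2) and the standard library are available. Lean on these libraries where they do the work, as an engineer would, in place of code of your own. Each camera call takes 0.05 s, during which the arm holds its last target. There are 200 camera calls.

TASK

Take the narrow gilt photo frame off its wooden rest and lean it, pictures outwards, against the side panel of the dark cubby, with its white foot down on the desk between the panel and the orange buffer of the stop. Its ends are slick: while you still hold the frame, feel gently for the buffer and bring the foot up against it, then let go and leave the frame leaning square to the panel by itself. Do not shove it hard or let it clatter against the stop or the cubby, and leave the mug, bottle, mouse and alarm clock where they are.

Things in the scene. Friction and masses are not known exactly. Their poses are not given: they have to be found in the camera images.
- frame_mid (a point): centre of the loose gilt photo frame: 54 mm wide (its x), 190 mm long (y, foot to head), 16 mm thick (z, out of the side with three pictures), 0.33 to 0.57 kg, heavy at its brass head: centre of mass 31 mm headward of this point. White slick nylon ends. It lies pictures up on the rest, head 20 deg higher. Grasp it across its 54 mm; the rest below is narrower, so fingers pass down both sides
- frame_foot (a point): middle of the frame's lower back edge (foot end, back side), 95 mm towards the foot and 8 mm behind the centre; the edge it stands on when it leans back
- frame_head (a point): middle of the frame's upper back edge (head end, back side); the edge that touches the panel when it leans
- rest: fixed light-wood sloping rest, 34 mm wide (its x); origin under its middle on the desk. Its board rises 20 deg towards its +y, the middle of the board 54 mm above the desk, with a 12 mm high lip at the low end, which the frame's foot lies against
- cubby: fixed dark wooden cubby. Origin on the desk, middle of the outer face of its near side panel, the wall to lean on: that upright face is the plane y = 0 here, looks along -y, 200 mm wide (along x), 240 mm high; the cubby lies at +y, 190 mm deep, 256 mm high in all. Its top board (underside 240 mm up) overhangs the panel by 45 mm, so no hand can come straight down there
- track: fixed aluminium rail 26 x 170 x 8 mm on the desk beside the frame's future place, origin under its middle at (-75, -85) mm in the cubby's frame, axes parallel to the cubby's. It carries a sliding stop (stiff, will not shift under 20 N): a grey block 31 mm high with a knob to 45 mm, and a steel bar 25 mm high that reaches across in +x and carries an orange buffer
- stop_zone (a point): point on the desk in the middle of the places where the orange buffer's face can stand. The face looks at the panel and is parallel to it, 86 mm wide, 3.5 to 21.5 mm high, 100 to 128 mm from the panel: different each time and not reported, so see it or feel for it. Sprung, 1.5 N per mm, 8 mm travel. Foot at the buffer and head on the panel, the frame stands 52 to 63 deg from the desk
- mug: loose blue mug, 76 mm across, 85 mm high, origin under its middle; leave alone
- bottle: loose small amber bottle, 44 mm across, 100 mm high, origin under its middle; leave alone
- mouse: loose black computer mouse, 62 x 105 x 34 mm, origin under its middle; leave alone
- alarm_clock: loose white round alarm clock, 85 mm high, origin under its middle; leave alone
Not all that is in view belongs to the job. There is more than one size of the part that bears frame_mid; the job needs the largest.

How it is judged:
On the way:
1. while the frame is held, tipped up with its foot low, its foot presses against the stop (contact force between frame and track above 0.8 N and contact force between the fingers and frame above 1 N and angle between frame_mid's own y axis and vertical below 0.8 rad and height (world z) of frame_foot below 0.015 m), for 0.15 s.
At the end, for the whole second after the job is handed in: The released frame leans at rest, foot down and pictures outwards: its foot edge on the desk (within 8 mm), foot pressing on the stop, its head edge on the cubby's side panel (within 8 mm) and inside the panel's width, 23 to 41 deg from upright and square to the panel within 10 deg (angle between frame_mid's own y axis and vertical between 0.4 and 0.72 rad and angle between frame_mid's own z axis and vertical below 1.45 rad and height (world z) of frame_foot below 0.008 m and contact force between frame and track above 0.05 N and contact force between frame and cubby above 0.05 N and y of frame_head in the frame of cubby between -0.008 and 0.004 m and x of frame_head in the frame of cubby between -0.08 and 0.08 m and angle between the x axis of frame_mid and the x axis of cubby, either way round below 0.17 rad and linear speed of frame below 0.01 m/s); the robot touches nothing.
It fails at once if the frame is shoved or knocked against the stop with more than 20 N (contact force between frame and track above 20 N).
It fails at once if the frame is shoved or knocked against the cubby with more than 25 N (contact force between frame and cubby above 25 N).
It fails at once if a bystander is moved by more than 30 mm (distance of any of mug, bottle, mouse, alarm_clock from where it was at the start of the episode above 0.03 m).
It also fails if it takes over 58 s, if anything falls off the work surface, if the arm or the gripper's body presses on something with over 40 N, if the wrist force passes 120 N, or if a joint passes its speed limit or range.

## Working session

There is one attempt and no reset: what is moved stays moved. The work goes in short steps, each a Python script; the robot and the scene stay as the last script left them, time stands still between calls to the robot, and variables do not carry over. Pictures are saved under pics/ and viewed, about 8 in all and at most 12, crops included, and the job is handed in when it is done.

```bash
mkdir -p pics; python3 - <<'E'
from workcell import *
import cv2,numpy as np
for n in("scene","top"):
    d=vision.read_camera(n); cv2.imwrite(f"pics/{n}0.png",d["frame"][:,:,::-1])
    np.savez(f"{n}.npz",K=d["intrinsics"],V=d["view"]); print(n,d["intrinsics"].tolist(),np.linalg.inv(d["view"]).round(3).tolist())
o=get_obs();print(o["time_s"],o["position"],o["orientation"],o["wrist_force"],bot.tcp_to_tips)
E
```

```text
scene [[404.45940750250037, 0.0, 285.9725992744546], [0.0, 404.45940750250037, 215.85699952633252], [0.0, 0.0, 1.0]] [[-0.547, 0.624, -0.558, 1.179], [0.837, 0.405, -0.368, 0.323], [-0.004, -0.668, -0.744, 0.904], [0.0, 0.0, 0.0, 1.0]]
top [[405.9725012239237, 0.0, 284.37601213385483], [0.0, 405.9725012239237, 210.30439285622714], [0.0, 0.0, 1.0]] [[0.001, -0.983, 0.184, 0.345], [-1.0, -0.001, -0.001, -0.068], [0.001, -0.184, -0.983, 1.162], [0.0, 0.0, 0.0, 1.0]]
0.1 [0.24197035 0.57579523 0.24761653] [ 0.69361176 -0.13981726  0.13964419 -0.69271448] [0.09094391 0.50160094 0.35110613] 0.017
```

View pics/scene0.png

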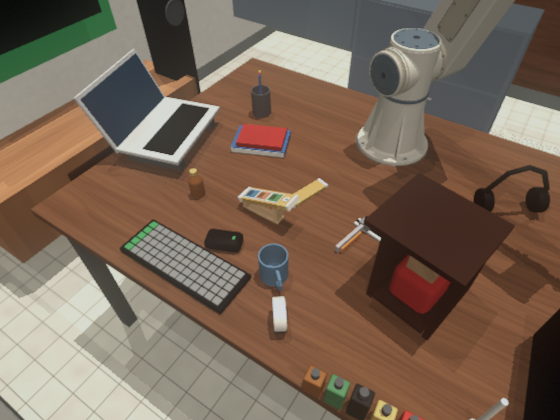

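View pics/top0.png

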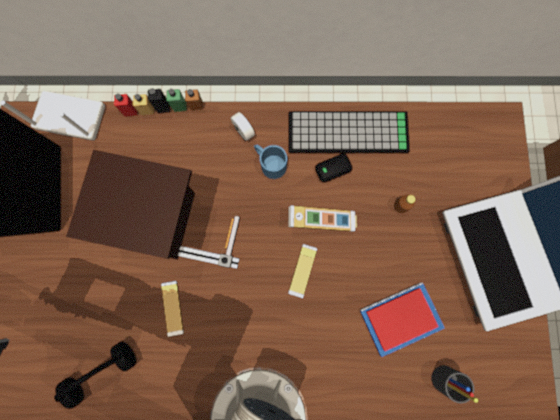

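Candidates in the top view: the multi‑picture frame on the rest at (322,218), a plain yellow strip at (303,271), and a plain gilt strip at (172,308). Only the first has three pictures and lies on a wooden rest. I'll confirm it in an enlarged crop, together with the stop at (230,240).

```bash
python3 - <<'E'
import cv2,numpy as np
t=cv2.imread("pics/top0.png");s=cv2.imread("pics/scene0.png")
a=cv2.resize(t[195:305,280:365],None,fx=4,fy=4,interpolation=cv2.INTER_CUBIC)
b=cv2.resize(t[140:290,165:260],None,fx=4,fy=4,interpolation=cv2.INTER_CUBIC)[:600]
c1=cv2.resize(s[170:230,230:335],None,fx=3.8,fy=3.8,interpolation=cv2.INTER_CUBIC)
c2=cv2.resize(s[205:265,325:400],None,fx=5,fy=5,interpolation=cv2.INTER_CUBIC)
W=np.zeros((600,800,3),np.uint8)
W[:440,:340]=a
W[:600,340:720]=b
cv2.imwrite("pics/c1.png",W)
W=np.zeros((540,400,3),np.uint8);W[:c1.shape[0],:c1.shape[1]]=c1;W[235:235+c2.shape[0],:c2.shape[1]]=c2
cv2.imwrite("pics/c2.png",W)
E
```

```text
(no output)
```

View pics/c1.png

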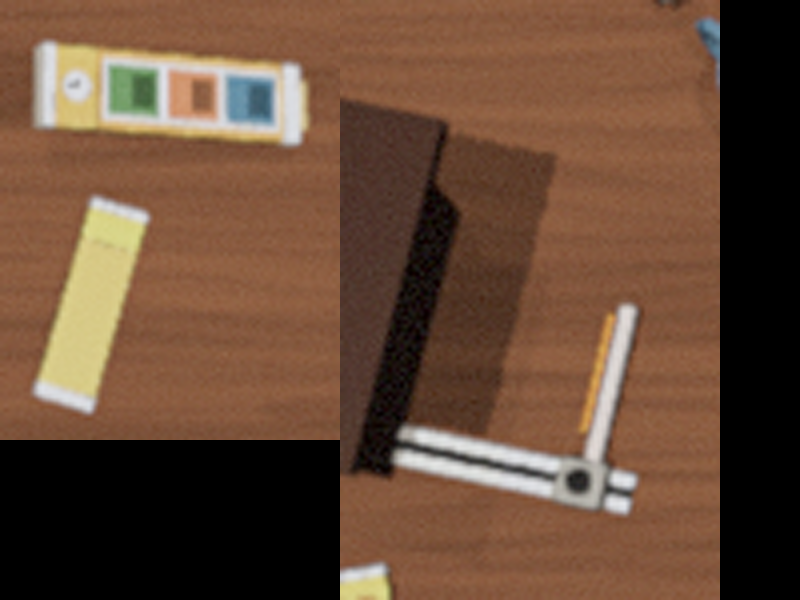

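View pics/c2.png

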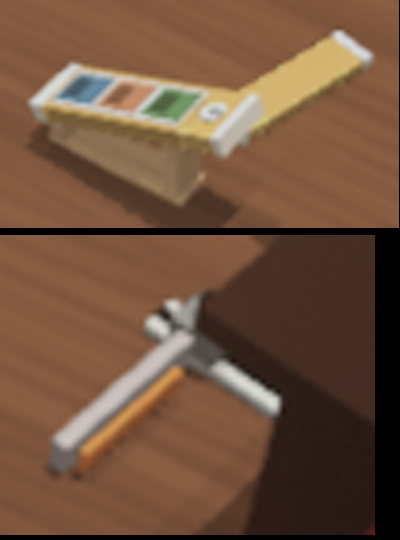

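The crop confirms it: the frame on the rest carries three pictures and a brass head with an emblem. Its head is at the left (289,216) and its foot at the right (355,221). The other two strips are plain and smaller. The stop's orange buffer is at about (233–238, 218–248) in the top view. Next I'll measure these.

```bash
cat > h.py <<'E'
import numpy as np,cv2
C={n:np.load(f"{n}.npz") for n in("scene","top")}
def ray(n,p):
    K,V=C[n]["K"],C[n]["V"];R=V[:3,:3];c=-R.T@V[:3,3]
    return c,R.T@np.linalg.solve(K,[p[0],p[1],1.])
def onz(n,p,z):
    c,d=ray(n,p);return c+d*(z-c[2])/d[2]
def tri(pt,ps):
    P=[C[n]["K"]@C[n]["V"][:3] for n in("top","scene")]
    X=cv2.triangulatePoints(P[0],P[1],np.float64(pt).reshape(2,1),np.float64(ps).reshape(2,1))[:,0];return X[:3]/X[3]
def px(n,X):
    q=C[n]["K"]@(C[n]["V"]@np.r_[X,1])[:3];return q[:2]/q[2]
E
python3 - <<'E'
from h import *
np.set_printoptions(precision=4,suppress=True)
t=cv2.imread("pics/top0.png");s=cv2.imread("pics/scene0.png")
ht=cv2.cvtColor(t,cv2.COLOR_BGR2HSV);hs=cv2.cvtColor(s,cv2.COLOR_BGR2HSV)
def blob(h,lo,hi,x0,y0,x1,y1):
    m=cv2.inRange(h,lo,hi);k=np.zeros_like(m);k[y0:y1,x0:x1]=m[y0:y1,x0:x1]
    c=max(cv2.findContours(k,0,2)[0],key=cv2.contourArea)
    mm=cv2.moments(k,True);return np.array([mm["m10"],mm["m01"]])/mm["m00"],cv2.boxPoints(cv2.minAreaRect(c)),mm["m00"]
# pictures (coloured mats), centroids triangulated
for nm,lo,hi in(("green",(45,90,40),(80,255,255)),("blue",(95,90,40),(115,255,255))):
    a=blob(ht,lo,hi,280,195,365,240);b=blob(hs,lo,hi,230,170,300,215)
    print(nm,a[0],a[2],b[0],b[2],tri(a[0],b[0]))
for nm,lo,hi in(("whiteT",(0,0,170),(180,45,255)),):
    for bx,bs in(((284,200,296,232),(283,194,300,212)),((348,205,360,236),(236,185,252,202))):
        a=blob(ht,lo,hi,*bx);b=blob(hs,lo,hi,*bs);print(nm,a[0],a[2],b[0],b[2],tri(a[0],b[0]))
# frame corners on top
for p,z in(((290.5,205.5),.1),((288.5,226.8),.1),((355.2,211.5),.037),((354.3,231.3),.037)):print("corner",onz("top",p,z))
# cubby roof: dark mask
m=cv2.inRange(t,(0,0,0),(255,255,255))
roof=[(97,152),(191.8,170),(168.5,257.5),(69,239)]
R=[onz("top",p,.256) for p in roof];print("roof");print(np.array(R),[np.linalg.norm(R[i]-R[(i+1)%4]) for i in range(4)])
a=blob(ht,(8,150,150),(25,255,255),222,212,242,252)
print("orange",a[0],a[2]);[print(p,onz("top",p,.0215)) for p in a[1]]
for p in((265,140+430/4),):pass
b=lambda u,v:((u-340)/4+165,v/4+140)
for p in(b(400,425),b(395,463),b(637,474),b(630,513)):print("rail",p,onz("top",p,.008))
for p in(b(622,305),b(637,305),b(588,455),b(604,460)):print("bar",onz("top",p,.025))
E
```

```text
Traceback (most recent call last):
ValueError: max() iterable argument is empty
```

```bash
python3 - <<'E'
from h import *
np.set_printoptions(precision=4,suppress=True)
t=cv2.imread("pics/top0.png");s=cv2.imread("pics/scene0.png")
ht=cv2.cvtColor(t,cv2.COLOR_BGR2HSV);hs=cv2.cvtColor(s,cv2.COLOR_BGR2HSV)
def blob(h,lo,hi,x0,y0,x1,y1):
    m=cv2.inRange(h,lo,hi);k=np.zeros_like(m);k[y0:y1,x0:x1]=m[y0:y1,x0:x1]
    c=cv2.findContours(k,0,2)[0]
    if not c: return np.array([np.nan]*2),[],0
    c=max(c,key=cv2.contourArea)
    k=cv2.drawContours(np.zeros_like(m),[c],-1,255,-1)
    mm=cv2.moments(k,True);return np.array([mm["m10"],mm["m01"]])/max(mm["m00"],1),cv2.boxPoints(cv2.minAreaRect(c)),mm["m00"]
for nm,lo,hi in(("green",(40,60,30),(88,255,255)),("blue",(92,60,30),(120,255,255))):
    a=blob(ht,lo,hi,280,195,365,240);b=blob(hs,lo,hi,230,170,300,215)
    print(nm,a[0],a[2],b[0],b[2]); a[2]*b[2] and print(tri(a[0],b[0]))
lo,hi=(0,0,160),(180,50,255)
for bx,bs in(((284,200,296,232),(283,190,302,212)),((348,205,360,236),(236,183,252,202))):
    a=blob(ht,lo,hi,*bx);b=blob(hs,lo,hi,*bs);print("cap",a[0],a[2],b[0],b[2]); a[2]*b[2] and print(tri(a[0],b[0]))
for p,z in(((290.5,205.5),.1),((288.5,226.8),.1),((355.2,211.5),.037),((354.3,231.3),.037)):print("corner",onz("top",p,z))
roof=[(97,152),(191.8,170),(168.5,257.5),(69,239)]
R=[onz("top",p,.256) for p in roof];print("roof");print(np.array(R),[round(np.linalg.norm(R[i]-R[(i+1)%4]),3) for i in range(4)])
a=blob(ht,(8,150,150),(25,255,255),222,212,242,252)
print("orange",a[0],a[2]);[print(p,onz("top",p,.0215)) for p in a[1]]
b=lambda u,v:((u-340)/4+165,v/4+140)
for p in(b(400,425),b(395,463),b(637,474),b(630,513)):print("rail",p,onz("top",p,.008))
for p in(b(622,305),b(637,305),b(588,455),b(604,460)):print("bar",onz("top",p,.025))
E
```

```text
green [312.8696 217.2609] 115.0 [274.4839 197.0968] 62.0
[ 0.5269 -0.1459  0.0902]
blue [342.  219.5] 116.0 [251.9615 193.0577] 52.0
[ 0.5257 -0.228   0.0609]
cap [291.066  215.6887] 106.0 [292.0291 202.233 ] 103.0
[ 0.5284 -0.0868  0.1042]
cap [351.5693 220.4891] 137.0 [245.1351 192.7703] 74.0
[ 0.5249 -0.256   0.0465]
corner [ 0.5567 -0.0853  0.1   ]
corner [ 0.4993 -0.0799  0.1   ]
corner [ 0.5522 -0.2687  0.037 ]
corner [ 0.4959 -0.2644  0.037 ]
roof
[[0.6524 0.3684 0.256 ]
 [0.6091 0.1454 0.256 ]
 [0.4075 0.1885 0.256 ]
 [0.4485 0.4136 0.256 ]] [np.float64(0.227), np.float64(0.206), np.float64(0.229), np.float64(0.209)]
orange [228.3214 232.625 ] 56.0
[223.8235 246.7059] [0.454  0.1011 0.0215]
[231.0588 217.7647] [0.5365 0.0828 0.0215]
[232.9412 218.2353] [0.5352 0.0774 0.0215]
[225.7059 247.1765] [0.4527 0.0958 0.0215]
rail (180.0, 246.25) [0.4565 0.2278 0.008 ]
rail (178.75, 255.75) [0.4296 0.23   0.008 ]
rail (239.25, 258.5) [0.422  0.0585 0.008 ]
rail (237.5, 268.25) [0.3946 0.0629 0.008 ]
bar [0.5403 0.0698 0.025 ]
bar [0.5403 0.0592 0.025 ]
bar [0.434  0.0911 0.025 ]
bar [0.4305 0.0799 0.025 ]
```

```bash
cat >> h.py <<'E'
from scipy.spatial.transform import Rotation as Ro
TAU=np.radians(20);S=.015
CY=np.radians(-11.6);CO=np.array([.5168,.212,0])
FY=np.radians(-1.25);FC=np.array([.5265,-.173,.0645])
def axes(yaw): return np.array([np.cos(yaw),np.sin(yaw),0]),np.array([-np.sin(yaw),np.cos(yaw),0])
Z=np.array([0,0,1.])
def tcp(centre,yaw,alpha,sgn=-1):
    "TCP pose that holds frame with centre, yaw, slope alpha"
    ex,ey=axes(yaw);u=np.cos(alpha)*ey+np.sin(alpha)*Z
    d=np.pi/2-alpha+TAU;a=np.cos(d)*ey-np.sin(d)*Z
    z=sgn*ex;R=np.c_[np.cross(a,z),a,z]
    return centre+S*u+.003*a,Ro.from_matrix(R).as_quat()
def place(yc,zf,alpha,xc=0.,sgn=-1,yaw=CY):
    "TCP pose with the back foot edge at (xc,yc) of the cubby, height zf"
    ex,ey=axes(yaw);cx,cy=axes(CY);u=np.cos(alpha)*ey+np.sin(alpha)*Z;n=-np.sin(alpha)*ey+np.cos(alpha)*Z
    return tcp(CO+xc*cx+yc*cy+zf*Z+.095*u+.008*n,yaw,alpha,sgn)
E
python3 - <<'E'
from h import *
from workcell import *
np.set_printoptions(precision=3,suppress=True)
o=get_obs();p=o["position"]
for sg in(1,-1):
    c,q=tcp(FC,FY,np.radians(20),sg);r=np.radians
    L=[("up",(p+[0,0,.17],o["orientation"])),("pre",(c+[0,0,.3],q)),("pick",(c,q)),("lift",(c+[0,0,.13],q)),
     ("tipped",place(-.140,.12,r(62),sgn=sg)),("low",place(-.14,.035,r(62),sgn=sg)),("in",place(-.1,.004,r(62),sgn=sg)),("final",place(-.106,0,r(56),sgn=sg)),("final2",place(-.106,0,r(52),sgn=sg))]
    for n,(a,b) in L: print(sg,n,np.array(a),kinematics.solve_ik(a,b))
E
```

```text
1 up [0.242 0.576 0.418] [ 1.171  0.245  1.414 -0.     1.484 -0.002]
1 pre [ 0.527 -0.159  0.367] [-0.296  0.142  1.647  0.     1.353 -0.274]
1 pick [ 0.527 -0.159  0.067] [-0.296  0.479  1.927 -0.     0.736 -0.274]
1 lift [ 0.527 -0.159  0.197] [-0.296  0.295  1.844  0.     1.003 -0.274]
1 tipped [0.498 0.12  0.219] [-0.205  0.258  2.071  0.891  1.036 -0.567]
1 low [0.498 0.12  0.134] [-0.205  0.413  2.118  1.002  0.917 -0.764]
1 in [0.506 0.16  0.103] [-0.119  0.477  2.123  1.105  0.842 -0.813]
1 final [0.507 0.164 0.093] [-0.054  0.456  2.113  1.01   0.757 -0.676]
1 final2 [0.508 0.17  0.089] [-0.001  0.444  2.101  0.928  0.706 -0.557]
-1 up [0.242 0.576 0.418] [ 1.171  0.245  1.414 -0.     1.484 -0.002]
-1 pre [ 0.527 -0.159  0.367] [-0.296  0.142  1.647  0.     1.353  2.868]
-1 pick [ 0.527 -0.159  0.067] [-0.296  0.479  1.927 -0.     0.736  2.868]
-1 lift [ 0.527 -0.159  0.197] [-0.296  0.295  1.844  0.     1.003  2.868]
-1 tipped [0.498 0.12  0.219] [-0.205  0.258  2.071  0.891  1.036  2.575]
-1 low [0.498 0.12  0.134] [-0.205  0.413  2.118  1.002  0.917  2.377]
-1 in [0.506 0.16  0.103] [-0.119  0.477  2.123  1.105  0.842  2.329]
-1 final [0.507 0.164 0.093] [-0.054  0.456  2.113  1.01   0.757  2.466]
-1 final2 [0.508 0.17  0.089] [-0.001  0.444  2.101  0.928  0.706  2.584]
```

```bash
sed -i 's/sgn=-1/sgn=1/g' h.py; python3 - <<'E'
from h import *
from workcell import *
np.set_printoptions(precision=3,suppress=True)
o=get_obs();bot.servo_line(o["position"]+[0,0,.17],velocity=.2)
c,q=tcp(FC,FY,np.radians(20))
bot.reach(c+[0,0,.3],q)
bot.servo_line(c+[0,0,.06],velocity=.2);bot.servo_line(c,velocity=.06)
print(get_obs()["wrist_force"])
hand.move_gripper(.04,70)
o=get_obs();print("grip",o["time_s"],o["gripper_width"],o["wrist_force"],o["position"]-c)
u=np.array([0,-.34*0,1])
bot.servo_line(c+[0,0,.13],velocity=.1)
o=get_obs();print("lift",o["time_s"],o["gripper_width"],o["wrist_force"],o["ft_torque"])
p,q=place(-.140,.12,np.radians(62));bot.reach(p,q)
bot.dwell(.2);o=get_obs();print("tip",o["time_s"],o["gripper_width"],o["wrist_force"])
W=np.zeros((420,800,3),np.uint8)
for i,n in enumerate(("top","scene")):
    f=vision.read_camera(n)["frame"][:,:,::-1];cv2.imwrite(f"pics/{n}1.png",f)
    W[:,i*400:i*400+400]=f[:,80:480] if i==0 else f[:,160:]
cv2.imwrite("pics/v1.png",W)
E
```

```text
[ 0.061 -0.196 -0.358]
grip 6.7833 0.05334333676764106 [-0.956  0.534  5.376] [ 0.    -0.     0.001]
lift 8.2333 0.05307451917614572 [ 0.226 -0.583 -4.482] [-0.091  0.059 -0.041]
tip 9.5167 0.05291020960016186 [ 0.094 -0.197 -4.737]
```

View pics/v1.png

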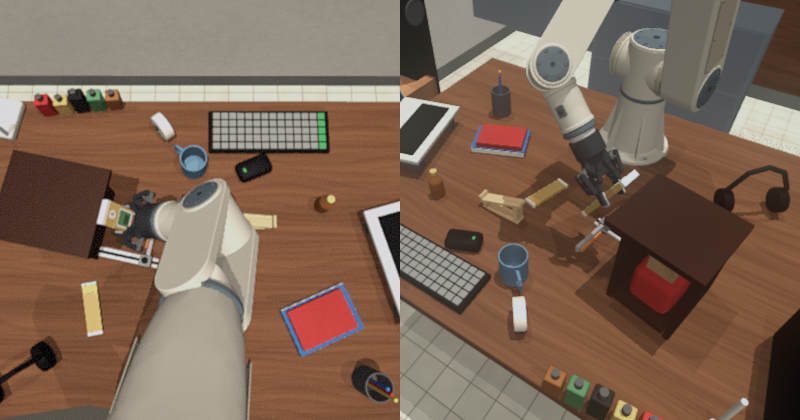

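The frame is held at about 0.47 kg and tipped: the head is near (307−80, 215) in the left half and the head cap near (628,180) in the right half. I'll check the cap positions in the scene view against the predicted hold.

```bash
python3 - <<'E'
from h import *
np.set_printoptions(precision=1,suppress=True)
r=np.radians
s=cv2.imread("pics/scene1.png")
ex,ey=axes(CY)
def corners(yc,zf,al):
    u=np.cos(al)*ey+np.sin(al)*Z;n=-np.sin(al)*ey+np.cos(al)*Z;f=CO+yc*ey+zf*Z
    return [f+a*u+b*n+c*ex for a in(0,.19) for b in(0,.016) for c in(-.027,.027)]
I=cv2.resize(s[140:260,320:440],None,fx=5,fy=5,interpolation=cv2.INTER_CUBIC)
for i,X in enumerate(corners(-.14,.12,r(62))):
    q=px("scene",X);print(i,q);cv2.circle(I,tuple(int(v) for v in (q-[320,140])*5+2.5),4,(0,0,255) if i<4 else (0,255,0),-1)
cv2.imwrite("pics/v2.png",I)
E
```

```text
0 [358.7 207.7]
1 [345.8 218.6]
2 [354.8 203. ]
3 [341.8 213.8]
4 [400.1 176.9]
5 [385.9 188.9]
6 [395.4 171.4]
7 [381.2 183.3]
```

View pics/v2.png

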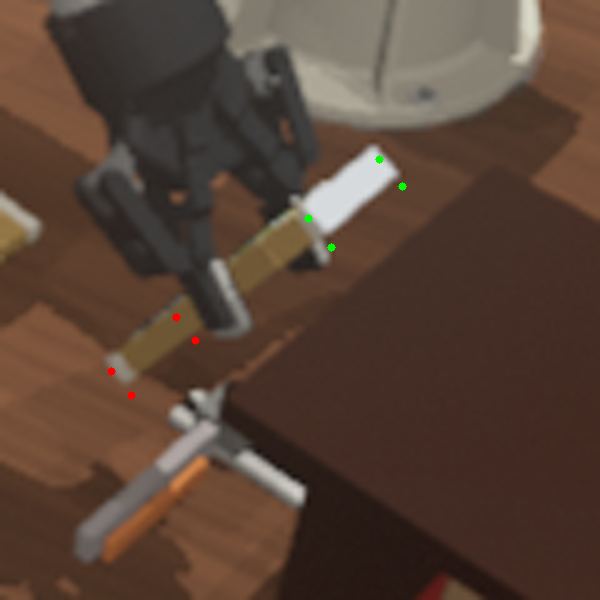

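All corners lie about 3 px above the prediction, with no tilt error. So the frame sits about 5 mm higher in the hand than assumed, as the triangulation also suggested. I'll correct for that, enter under the overhang and feel for the desk.

```bash
sed -i 's/+\.003\*a,/+(.003+H)*a,/; s/^TAU=/H=.005;TAU=/' h.py
cat >> h.py <<'E'
def feel(pose,step,n,stop,v=.02):
    "move through pose(k*step) until stop(force change); returns k"
    from workcell import bot,get_obs
    bot.dwell(.15);f0=np.mean([get_obs()["wrist_force"]],0)
    for k in range(1,n+1):
        p,q=pose(k*step);bot.servo_line(p,q,velocity=v);bot.dwell(.04)
        f=get_obs()["wrist_force"]-f0
        if stop(f):break
    else: print("NO CONTACT")
    print(k*step,f.round(2),get_obs()["time_s"]);return k*step
E
python3 - <<'E'
from h import *
from workcell import *
A=np.radians(64)
p,q=place(-.14,.037,A);bot.servo_line(p,q,velocity=.1)
p,q=place(-.097,.037,A);bot.servo_line(p,q,velocity=.08)
p,q=place(-.097,.009,A);bot.servo_line(p,q,velocity=.06)
feel(lambda d:place(-.097,.009-d,A),.0007,26,lambda f:abs(f[2])>1.2)
print(get_obs()["wrist_force"].round(2))
E
```

```text
0.0021 [ 0.08 -0.74  1.35] 12.95
[ 0.05 -0.3  -3.36]
```

```bash
python3 - <<'E'
from h import *
from workcell import *
r=np.radians
ex,ey=axes(CY)
def corners(yc,zf,al):
    u=np.cos(al)*ey+np.sin(al)*Z;n=-np.sin(al)*ey+np.cos(al)*Z;f=CO+yc*ey+zf*Z
    return [f+a*u+b*n+c*ex for a in(0,.19) for b in(0,.016) for c in(-.027,.027)]
W=[]
for n,(x,y) in(("scene",(310,150)),("top",(170,180))):
    s=vision.read_camera(n)["frame"][:,:,::-1].copy();cv2.imwrite(f"pics/{n}3.png",s)
    I=cv2.resize(s[y:y+120,x:x+80],None,fx=5,fy=5,interpolation=cv2.INTER_CUBIC)
    for i,X in enumerate(corners(-.097,.007,r(64))):
        q=px(n,X);cv2.circle(I,tuple(int(v) for v in (q-[x,y])*5+2.5),3,(0,0,255) if i<4 else (0,255,0),-1)
    W.append(I)
cv2.imwrite("pics/v3.png",np.hstack(W))
E
```

```text
(no output)
```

View pics/v3.png

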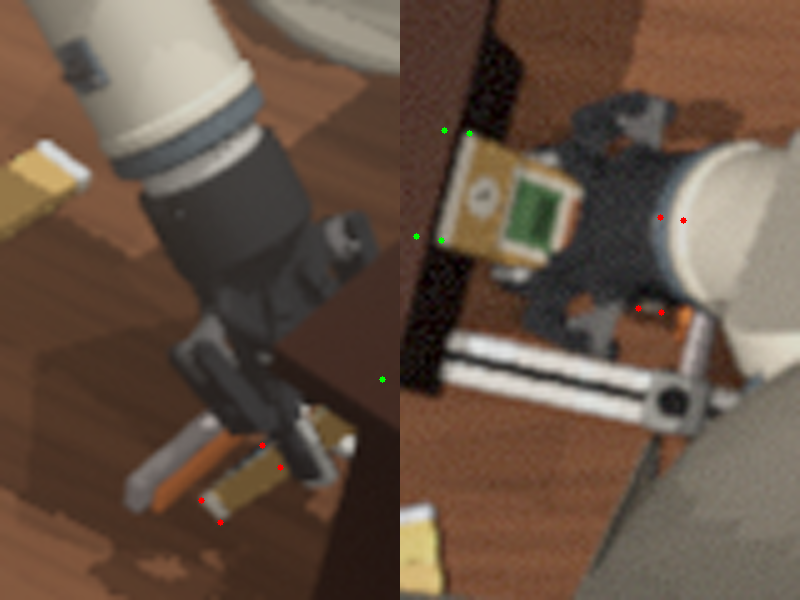

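The foot's near corner at (210,510) and the head edge at (455,190) both agree with the model, and nothing but the desk lies under the foot. So this is desk contact. The top view fixes the split: S≈19 mm and H≈1 mm. Now I'll raise the foot 1 mm and feel for the buffer.

```bash
sed -i 's/H=\.005/H=.001/; s/S=\.015/S=.0191/' h.py
python3 - <<'E'
from h import *
from workcell import *
A=np.radians(64);ex,ey=axes(CY)
p,q=place(-.096,.001,A);print((p-get_obs()["position"]).round(4));bot.servo_line(p,q,velocity=.02)
bot.dwell(.2);print(get_obs()["wrist_force"].round(2))
d=feel(lambda d:place(-.096-d,.001,A),.0005,40,lambda f:abs(f@ey)>2.0,v=.015)
f=get_obs()["wrist_force"];print("y foot",-.096-d,f.round(2),f@ey)
E
```

```text
[0.     0.     0.0007]
[-0.15  0.51 -4.3 ]
0.015 [0.65 2.29 1.21] 22.4
y foot -0.111 [ 0.47  2.28 -3.3 ] 2.325670969903925
```

```bash
python3 - <<'E'
from h import *
from workcell import *
ex,ey=axes(CY);r=np.radians
P=lambda deg:place(-.1254+.016*np.sin(r(deg)),.001,r(deg))
for a in(61,58): p,q=P(a);bot.servo_line(p,q,velocity=.03)
f=get_obs()["wrist_force"];print(f.round(2),f@ey,get_obs()["time_s"])
d=feel(lambda d:P(58-d),.25,32,lambda f:f@ey<-1.0,v=.015)
f=get_obs()["wrist_force"];print("alpha",58-d,f.round(2),f@ey)
s=np.hstack([cv2.resize(vision.read_camera(n)["frame"][y:y+120,x:x+80,::-1],None,fx=5,fy=5,interpolation=cv2.INTER_CUBIC) for n,(x,y) in(("scene",(310,150)),("top",(170,180)))])
cv2.imwrite("pics/v4.png",s)
E
```

```text
[-0.19  1.62 -3.51] 1.5518132583815625 23.0667
1.0 [-0.07 -1.19  0.35] 24.3833
alpha 57.0 [-0.36  0.53 -3.51] 0.44813052291571115
```

View pics/v4.png

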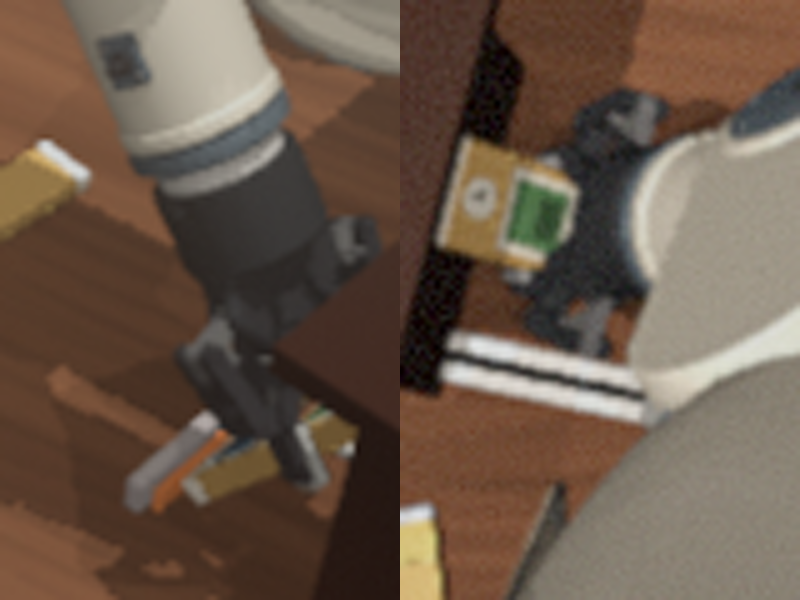

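The head edge at (455,190) is still short of the panel, and the force has only fallen back to its no-contact value (~0.5 N). So the buffer was unloaded; this isn't panel contact. I'll grip firmer, press on the buffer again, then continue the pivot and log forces.

```bash
python3 - <<'E'
from h import *
from workcell import *
ex,ey=axes(CY);r=np.radians
hand.move_gripper(.04,110)
P=lambda deg,e:place(-.1254-e+.016*np.sin(r(deg)),.001,r(deg))
def st(n):
    o=get_obs();f=o["wrist_force"];print(n,(f@ey).round(2),f[2].round(2),o["ft_torque"].round(2),round(o["time_s"],2));return f@ey
st("grip")
for e in np.arange(1,9)*.0005:
    p,q=P(57,e);bot.servo_line(p,q,velocity=.015);bot.dwell(.06)
    if st(f"e{e*1e3:.1f}")>2.2:break
bot.dwell(.25);b=st("press")
for a in np.arange(56.7,50.9,-.3):
    p,q=P(a,e);bot.servo_line(p,q,velocity=.015);bot.dwell(.06)
    if st(f"a{a:.1f}")<-.4:break
E
```

```text
grip 1.76 -3.75 [-0.52  0.12  0.03] 24.7
e0.5 1.61 -4.29 [-0.35  0.1  -0.03] 25.01
e1.0 1.96 -3.51 [-0.29  0.07 -0.08] 25.32
e1.5 2.96 -3.52 [-0.18  0.07 -0.08] 25.62
press 1.86 -4.28 [-0.14 -0.   -0.08] 25.88
a56.7 3.06 -4.95 [-0.2   0.01 -0.07] 26.18
a56.4 2.22 -5.33 [-0.22  0.   -0.03] 26.49
a56.1 1.64 -4.75 [-0.19  0.02 -0.07] 26.8
a55.8 2.52 -4.09 [-0.22  0.03  0.01] 27.11
a55.5 2.35 -4.57 [-0.23 -0.01 -0.05] 27.42
a55.2 1.87 -4.47 [-0.21  0.01 -0.06] 27.73
a54.9 1.81 -4.33 [-0.24 -0.03 -0.03] 28.03
a54.6 1.78 -4.28 [-0.27  0.06 -0.04] 28.34
a54.3 1.89 -4.39 [-0.27 -0.02 -0.02] 28.65
a54.0 2.32 -4.9 [-0.21  0.02 -0.02] 28.96
a53.7 2.83 -4.74 [-0.2   0.01 -0.06] 29.27
a53.4 2.82 -4.5 [-0.27  0.04 -0.  ] 29.57
a53.1 1.37 -4.84 [-0.2   0.06 -0.07] 29.88
a52.8 1.49 -4.74 [-0.21  0.01 -0.04] 30.19
a52.5 -2.49 -4.02 [-0.49  0.11 -0.15] 30.5
```

The panel is felt at model α≈52.5° (force −2.5 N, moment change). I'll back off slightly, lower until the desk carries weight, and look before releasing.

```bash
python3 - <<'E'
from h import *
from workcell import *
ex,ey=axes(CY);r=np.radians
P=lambda deg,e,z:place(-.1254-e+.016*np.sin(r(deg)),z,r(deg))
def st(n):
    bot.dwell(.08);f=np.mean([(bot.dwell(.03),get_obs()["wrist_force"])[1] for _ in range(4)],0)
    print(n,(f@ey).round(2),(f@ex).round(2),f[2].round(2),round(get_obs()["time_s"],2));return f
p,q=P(52.8,.0015,.001);bot.servo_line(p,q,velocity=.015);st("back")
for z in np.arange(.0005,-.006,-.0005):
    p,q=P(52.8,.0015,z);bot.servo_line(p,q,velocity=.015)
    if st(f"z{z*1e3:.1f}")[2]>-3.2:break
s=np.hstack([cv2.resize(vision.read_camera(n)["frame"][y:y+120,x:x+80,::-1],None,fx=5,fy=5,interpolation=cv2.INTER_CUBIC) for n,(x,y) in(("scene",(310,150)),("top",(170,180)))])
cv2.imwrite("pics/v5.png",s)
E
```

```text
back 1.77 0.13 -4.64 30.97
z0.5 1.51 -0.16 -3.91 31.43
z0.0 1.84 0.5 -3.99 31.9
z-0.5 1.91 -0.03 -4.38 32.37
z-1.0 1.6 0.31 -3.84 32.83
z-1.5 1.83 0.44 -4.3 33.3
z-2.0 2.12 0.01 -4.57 33.77
z-2.5 1.41 -0.12 -4.14 34.23
z-3.0 1.84 -0.02 -3.94 34.7
z-3.5 2.14 -0.06 -4.06 35.17
z-4.0 1.93 0.12 -4.36 35.63
z-4.5 1.87 0.29 -4.15 36.1
z-5.0 1.88 0.35 -4.0 36.57
z-5.5 2.16 -0.1 -4.73 37.03
```

View pics/v5.png

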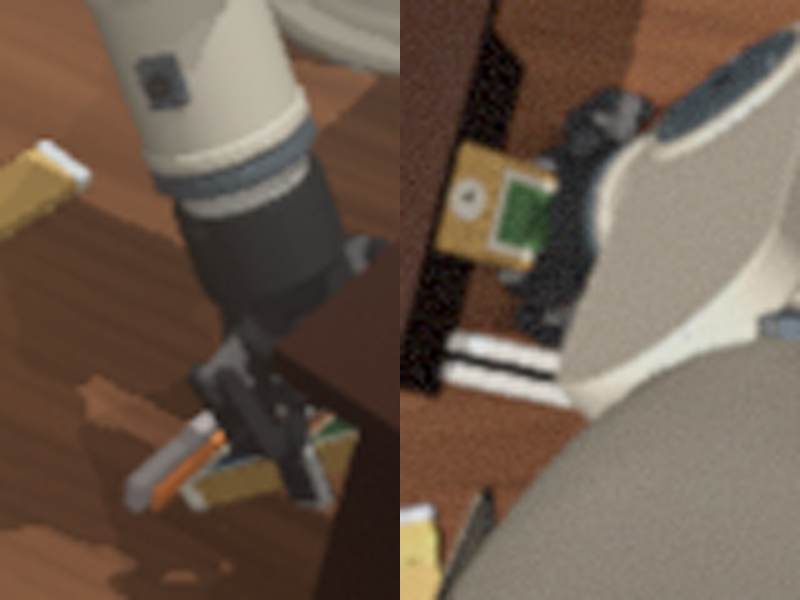

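Earlier "desk contact" was a noise trigger (force noise is about ±0.6 N), and the camera's 7 mm height was right. So the foot is now about 1 mm up, while the buffer steadily pushes about 2 N. I'll lower the last bit with averaged force.

```bash
sed -i 's/H=\.001/H=.005/; s/S=\.0191/S=.015/' h.py
python3 - <<'E'
from h import *
from workcell import *
ex,ey=axes(CY);r=np.radians
A=r(52.8)
def rd(n):
    f=np.mean([(bot.dwell(.02),get_obs()["wrist_force"])[1] for _ in range(6)],0)
    print(n,(f@ey).round(2),f[2].round(2),round(get_obs()["time_s"],2));return f
p0=np.array(get_obs()["position"])
for k in range(1,15):
    bot.servo_line(p0-[0,0,.0005*k],velocity=.02)
    if rd(k*.5)[2]>-3.2:break
bot.dwell(.2);rd("end")
E
```

```text
0.5 2.01 -4.04 37.48
1.0 2.08 -4.21 37.83
1.5 1.62 -4.0 38.18
2.0 1.43 0.7 38.53
end 1.4 2.29 38.83
```

```bash
python3 - <<'E'
from h import *
from workcell import *
o=get_obs();p0=np.array(o["position"]);a=Ro.from_quat(o["orientation"]).as_matrix()[:,1]
bot.servo_line(p0+[0,0,.0003],velocity=.02)
hand.move_gripper(.06);bot.dwell(.1);hand.move_gripper(.08)
bot.servo_line(p0-.07*a,velocity=.06);bot.servo_line(p0-.16*a,velocity=.12)
bot.reach(p0-.16*a+[-.12,-.12,.12],o["orientation"])
bot.dwell(.2);o=get_obs();print(o["time_s"],o["wrist_force"].round(2),o["gripper_width"])
W=[]
for n,(x,y) in(("scene",(310,150)),("top",(170,180))):
    s=vision.read_camera(n)["frame"][:,:,::-1].copy();cv2.imwrite(f"pics/{n}6.png",s)
    W.append(cv2.resize(s[y:y+120,x:x+80],None,fx=5,fy=5,interpolation=cv2.INTER_CUBIC))
cv2.imwrite("pics/v6.png",np.hstack(W))
E
```

```text
43.0083 [ 0.71 -0.16  0.27] 0.08022343733132123
```

View pics/v6.png

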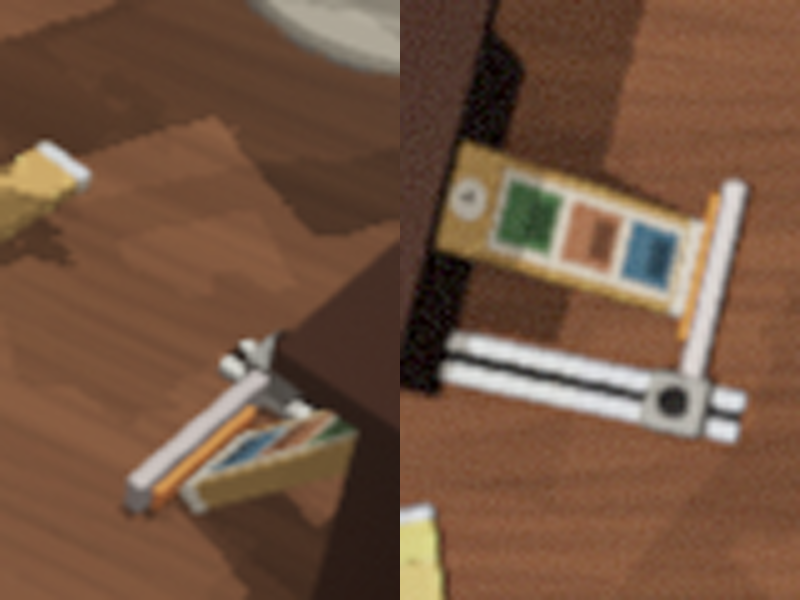

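The released frame leans square to the panel, pictures outwards, with its foot (688,265 in the crop) at the buffer and its head under the overhang. The hand is clear of everything, so I'm handing in.

```bash
python3 - <<'E'
from h import *
a=cv2.imread("pics/top6.png").astype(int);b=cv2.imread("pics/top0.png").astype(int)
for n,(x0,y0,x1,y1) in dict(mug=(250,140,295,182),mouse=(310,148,358,186),bottle=(392,188,420,215),clock=(226,106,262,142)).items():
    print(n,np.abs(a-b)[y0:y1,x0:x1].mean().round(1))
ey=axes(CY)[1]
for p in((230,224.4),(224.4,242.4)):print("foot front y_c",((onz("top",p,.009)-CO)@ey).round(4))
from workcell import *
hand_in()
E
```

```text
mug 3.0
mouse 4.6
bottle 3.1
clock 2.5
foot front y_c -0.1219
foot front y_c -0.118
the job is handed in; nothing more can be done
```

I took the three-picture frame off its rest and leaned it, pictures outwards, against the cubby's side panel. I handed it in at about 43 s of the 58 s allowed. No verdict is reported, so I can't confirm it passed.

- **Feeling for the buffer:** while I held the frame, its foot pressed on the buffer with about 2 N, averaged over several seconds. I then tilted it until the head touched the panel at about 2.5 N, backed off 0.3°, and lowered it onto the desk. The wrist force on the desk rose by about 6 N before I eased up and let go.
- **After letting go:** the picture shows the frame leaning square to the panel with its foot at the buffer and the hand clear. The foot's front edge measured 118 to 122 mm from the panel. Around the mug, bottle, mouse and clock the pictures barely changed.
- **Checks that disagreed:**
  - My first "desk contact" was force noise; the cameras correctly showed the foot about 7 mm up.
  - My first "panel contact" was only the buffer unloading.
  - The camera put the buffer at about 120 mm, but feel suggested 124 to 127 mm. The frame may have turned slightly in the grip.
- **Not measured:** I could not measure the frame's contact force on the stop or the panel once it was released.

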